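# Hold a relief block in the corner of the carving board

## Robot

A 6-joint arm with a two-finger parallel gripper is mounted at the origin on the work surface. World frame = base frame: x ahead of the robot, y to its left, z up, the work surface at z = 0. Lengths are in m, angles in rad, forces in N, time in s.
With the tool pointing down it reaches from about 0.25 to 0.8 m from the base axis. Payload 3.9 kg.
Tool frame: the origin (TCP) lies between the finger pads; the fingertips stand 14 mm ahead of it and the grasp point (between the pads) lies 5 mm behind it (robot.tip_extent is the distance from the TCP to the fingertips, in m); z points along the fingers, y is the line along which they close (so a half turn about z gives the same grasp; the last joint's range is limited). The gripper opens to 85 mm and grips with 20 to 120 N. Pads are 22 mm wide; open, the fingers measure 114 mm over their backs; the gripper's body (76 mm by 85 mm) begins 54 mm behind the grasp point. The pads swing forward as they close: fully open they stand 13 mm farther back than shut.
Start: joints at [1.106, 0.26, -0.138, 1.173, 0, 1.571], TCP at [0.235, 0.469, 0.245] pointing down, gripper open.
Joint ranges: [-2.78, 2.78], [-0.83, 1.72], [-1.28, 1.37], [-1.9, 2.12], [-1.57, 1.48], [-3.14, 3.14]. Speed limits (rad/s): [2.57, 2.57, 3.14, 3.14, 3.14, 3.14].

## Interface

Orientations are given as a unit quaternion [w, x, y, z].
In Python, from workcell import read_state, cams, job, finder, robot gives the robot as it stands. The module is installed in compiled form; this text tells all that it offers.
- The arm moves only by the tool step_arm, never from a script. Its argument "motion" is a list of rows, each a list of 7 numbers: the finger opening in cm, from 0 to 8.54, then the shift along the tool's x, y, z in cm, then the turn, a rotation vector about the tool's x, y, z in degrees. In form: [[grip, dx, dy, dz, ax, ay, az], ...]. A call has 1 to 20 rows; each row is the pose to reach, as a shift and turn from the pose commanded when the call began, along the tool's axes at that moment; what a row does not reach only later rows make up. A row lasts 1/12 s, in which the tool goes at most 41.7 mm and 7.16 degrees, less where a joint would pass 70% of its speed; a pose out of reach is approached as far as the arm can. A call with a gripper value outside its range is refused whole. The fingers move at their own pace and stop on an object; "grip_force" is the grip in N (left out, the last holds). Time passes only in rows, so rows that repeat a pose let the fingers close. It gives the time, the measured TCP pose, the force, the opening and the grip force at its end, in the units of the state.
- read_state(): the state, without advancing time (a new reading comes with each control period).
- cams.capture(name): name is "side" or "top"; returns the picture (480x640x3 uint8, red, green, blue); there is no depth.
- cams.camera_params(name): a dict with "fx", "fy", "cx", "cy" (pixels), "k1" (the pictures are not rectified: a ray, as slopes to the right and down, at radius r is drawn at 1 + k1 r^2 times it, then the intrinsics apply), "rvec" (rotation vector, rad) and "tvec" (3), from world to camera coordinates, as OpenCV has them. Camera axes: x right, y down, z forward; pixel columns grow to the right and rows downward; lengths in m; the calibration is good to about 2 mm. A picture is of the moment at which its call begins. camera_params takes no time and is no camera call.
- job.sign_off(): hands the job in; it is judged then, once.
Trained networks look in the newest picture that a camera, given by its name, has taken for a name from the list of things; names that differ only in an ending like _2 or _b are one class to them, and where a whole thing is asked for, a point or a joint stands for the part that bears it (a point fixed in the world has none). Each returns a list of dicts, best first, with "p" (0 to 1); they miss things now and then, are a little off and sometimes report something else, mostly with a low value. They report only what shows in the picture. A call takes as long as a camera call. They do not tell look-alikes from the thing itself.
- finder.trace(label, camera): "region" (480x640 bool, what is visible of it) and "point" ([column, row] in pixels, amid what is visible of it).
- finder.tip_of(label, camera): "point" ([column, row] in pixels: a listed point, or the origin of a listed thing).
The state is a dict: "clock": time; "joint_positions": joint angles; "joint_velocities": joint speeds; "effort": joint torques, N m; "tool_pos": TCP position; "orientation": TCP orientation; "ft_force": force on the tool from outside, world axes, zero at the start; "wrist_torque": the same for the moment, N m; "grip_width": finger opening in m; "grip_force": force on a finger pad.
Only numpy, scipy, OpenCV 4.12 (cv2) and the standard library are available. Lean on these libraries where they do the work, as an engineer would, in place of code of your own. Each camera call takes 0.05 s, during which the arm holds its last target. There are 200 camera calls.

## Task

Pick up the green-topped carving block from the desk, set it flat on the plywood carving board with its long side towards the dark far fence, and slide it fully home into the corner so that it lies flush against both fences at once. Finish while still holding it there: keep the fingers on it, pushing it steadily against both fences, firmly but without forcing it, so that I can start cutting; leave the pencil cup, ink jar and sketchbook alone.

Things in the scene. Friction and masses are not known exactly. Their poses are not given: they have to be found in the camera images.
- block: the loose relief carving block to hold: light wood, 50 mm (its x) by 100 mm (its y) by 42 mm high, with a green top and pale carved strokes, about 0.1 to 0.2 kg. Origin at the centre of its underside, z up. It lies flat on the desk at the start; either end may point to the side fence.
- board: the plywood carving board, fixed to the desk: 240 mm (its x) by 260 mm (its y) by 12 mm thick, its flat top 12 mm over the desk; board and fences are waxed, so the block slides easily (friction about 0.2). Origin at the centre of its underside; x points across to the far fence, y to the side fence.
- far_fence: dark wooden fence fixed on the board near its far (+x) edge: 18 mm (its x) by 240 mm (its y), 14 mm high over the board. Origin at the centre of its underside, 79 mm in +x from the board's centre, axes as the board's. The block's long side goes against its near (-x) face, 9 mm from its origin. Rigid; fingers holding the block's upper 28 mm clear both fences.
- side_fence: bare aluminium fence fixed on the board's left (+y) part, square to the far fence and reaching up to it: 140 mm (its x) by 18 mm (its y), 14 mm high over the board. Origin at the centre of its underside, axes as the board's; its y on the board varies. A short end of the block goes against its -y face, 9 mm from its origin. Rigid.
- pencil_cup: bystander: orange cup, 84 mm across and 95 mm high, with a handle and pencils sticking up to about 160 mm. Origin at the centre of its underside.
- ink_jar: bystander: jar of dark ink with a black cap, 60 mm across, 55 mm high. Origin at the centre of its underside.
- sketchbook: bystander: red sketchbook lying flat, 214 by 154 by 22 mm. Origin at the centre of its underside.
Not all that is in view belongs to the job. There is more than one size of the block; the one meant has the size given above.

How it is judged:
By the outcome, as a careful person would: the job done as asked, in the order asked, and still so for the second after the job is handed in, while the arm keeps its last pose, push and grip.
It also fails if it takes over 45 s, if anything falls off the work surface, if the arm or the gripper's body presses on something with over 40 N, if the wrist force passes 120 N, or if a joint passes its speed limit or range.

## Working session

There is one attempt and no reset: what is moved stays moved. The work goes in short steps, Python scripts to look and compute and a tool call to move; the robot and the scene stay as the last step left them, time stands still between calls to the robot, and variables do not carry over. Pictures are saved under pics/ and viewed, at most 10 in all, crops included, and the job is handed in when it is done.

Besides the shell and the picture viewer there is one more tool, called after ">>>" by a JSON object that holds its "fn" and its "kwargs". step_arm: Moves the arm, as the interface text tells. Its arguments: {"type":"object","properties":{"motion":{"type":"array","items":{"type":"array","items":{"type":"number"}}},"grip_force":{"type":"number"}},"required":["motion"]}

```bash
mkdir -p pics; cat > h.py <<'E'
import numpy as np, cv2
from workcell import read_state, cams, job, finder, robot
from scipy.spatial.transform import Rotation as R
def ray(cam,uv):
    p=cams.camera_params(cam); x=(uv[0]-p['cx'])/p['fx']; y=(uv[1]-p['cy'])/p['fy']
    d=np.array([x,y]); s=d.copy()
    for _ in range(20): s=d/(1+p['k1']*(s@s))
    M=R.from_rotvec(np.ravel(p['rvec'])).as_matrix(); t=np.ravel(p['tvec'])
    return -M.T@t, M.T@np.array([s[0],s[1],1.])
def at(cam,uv,z):
    o,d=ray(cam,uv); return o+d*(z-o[2])/d[2]
def proj(cam,P):
    p=cams.camera_params(cam); M=R.from_rotvec(np.ravel(p['rvec'])).as_matrix()
    c=M@np.asarray(P,float)+np.ravel(p['tvec']); s=c[:2]/c[2]; s=s*(1+p['k1']*(s@s))
    return np.array([p['fx']*s[0]+p['cx'],p['fy']*s[1]+p['cy']])
def snap(cam,name,crop=None,k=1):
    im=cams.capture(cam)
    b=im if crop is None else im[crop[1]:crop[3],crop[0]:crop[2]]
    b=cv2.resize(b,None,fx=k,fy=k,interpolation=cv2.INTER_CUBIC)
    cv2.imwrite(f'pics/{name}.png',b[...,::-1]); return im
E
python3 - <<'E'
from h import *
a=snap('top','top0'); b=snap('side','side0')
for c in('top','side'):
  print(c,ray(c,(320,240))[0],cams.camera_params(c)['fx'])
for n in['block','board','far_fence','side_fence','pencil_cup','ink_jar','sketchbook']:
  for r in finder.trace(n,'top'):
    print(n,round(r['p'],2),np.round(r['point']),r['region'].sum(),np.round(at('top',r['point'],.03),3))
s=read_state();print(s['clock'],s['tool_pos'],s['orientation'],s['ft_force'])
E
```

```text
top [0.3718652  0.02763457 1.11026878] 458.87573928311235
side [-0.03188744 -0.58123568  0.81386223] 464.038015283026
block 0.88 [425. 307.] 1073 [ 0.471 -0.209  0.03 ]
block 0.87 [489. 300.] 654 [ 0.496 -0.361  0.03 ]
block 0.63 [434. 257.] 501 [ 0.591 -0.227  0.03 ]
board 0.55 [305. 281.] 9972 [0.51  0.078 0.03 ]
far_fence 0.92 [302. 248.] 720 [0.59  0.091 0.03 ]
side_fence 0.94 [272. 282.] 384 [0.502 0.155 0.03 ]
pencil_cup 0.75 [518. 241.] 1605 [ 0.647 -0.434  0.03 ]
pencil_cup 0.71 [302. 244.] 770 [0.598 0.094 0.03 ]
ink_jar 0.96 [383. 200.] 525 [ 0.726 -0.096  0.03 ]
ink_jar 0.51 [426. 307.] 1032 [ 0.47  -0.211  0.03 ]
sketchbook 0.59 [130. 254.] 5363 [0.541 0.512 0.03 ]
0.45 [0.23529415 0.46926605 0.24522482] [-2.88424369e-05  2.30308986e-01  9.73117549e-01 -7.95845726e-05] [-0.16414088  0.34544503  0.05091553]
```

View pics/top0.png

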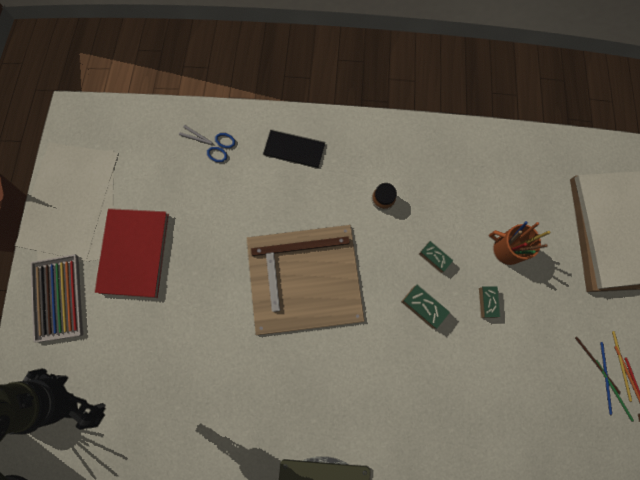

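View pics/side0.png

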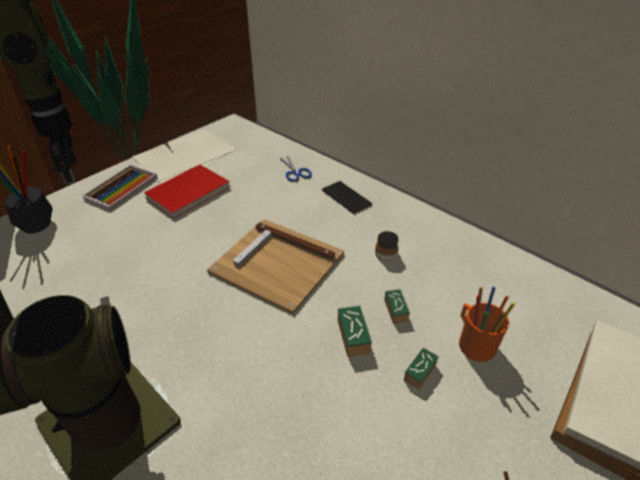

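The top picture shows three green-topped candidates: A (427,307), the largest; B (489,302), small and squat; C (436,256), small. The board is at (305,281), with the dark fence at (302,244) and the aluminium fence at (273,282). The side view agrees: A (354,330), C (397,305), B (421,366). A looks right. Next I'll measure their sizes and check A in a close crop.

```bash
python3 - <<'E'
from h import *
im=snap('top','cropA',(370,230,530,350),5)
hsv=cv2.cvtColor(cv2.GaussianBlur(im,(3,3),0),cv2.COLOR_RGB2HSV)
g=((hsv[...,0]>50)&(hsv[...,0]<95)&(hsv[...,1]>70)).astype(np.uint8)
for n,c in dict(A=(425,307),B=(489,300),C=(434,257)).items():
  m=np.zeros_like(g); m[c[1]-28:c[1]+28,c[0]-28:c[0]+28]=g[c[1]-28:c[1]+28,c[0]-28:c[0]+28]
  m=cv2.morphologyEx(m,cv2.MORPH_CLOSE,np.ones((5,5)))
  k,l,st,_=cv2.connectedComponentsWithStats(m); m=l==1+np.argmax(st[1:,4])
  ys,xs=np.nonzero(m)
  cs,_=cv2.findContours(m.astype(np.uint8),0,2)
  P=np.array([at('top',p[0],.042)[:2] for p in max(cs,key=len)]).astype(np.float32)
  (cx,cy),(w,h),a=cv2.minAreaRect(P*1000); print(n,'ctr',cx,cy,'size',w,h,'ang',a,len(xs))
# fences, board
for n,z in(('far_fence',.026),('side_fence',.026),('board',.012)):
  r=finder.trace(n,'top')
  m=r[0]['region'].astype(np.uint8); cs,_=cv2.findContours(m,0,2)
  P=np.array([at('top',p[0],z)[:2] for p in max(cs,key=len)]).astype(np.float32)
  print(n,r[0]['p'],cv2.minAreaRect(P*1000), 'tip',[np.round(at('top',t['point'],0 if n=='board' else .012),4) for t in finder.tip_of(n,'top')[:1]], [t['p'] for t in finder.tip_of(n,'top')])
r=finder.tip_of('block','top'); print([(np.round(t['point'],1),round(t['p'],2),np.round(at('top',t['point'],0),4)) for t in r])
snap('top','cropF',(235,215,375,345),5)
E
```

```text
A ctr 471.2454833984375 -208.34011840820312 size 94.97492980957031 45.54698181152344 ang 53.647769927978516 738
B ctr 491.9026794433594 -362.0410461425781 size 66.34558868408203 31.586332321166992 ang 5.5165276527404785 289
C ctr 591.9629516601562 -229.31814575195312 size 67.32806396484375 30.347293853759766 ang 53.79387664794922 218
far_fence 0.61 ((594.6065673828125, 97.32421875), (26.17090606689453, 234.85609436035156), 11.248714447021484) tip [array([0.602 , 0.0967, 0.012 ])] [0.61, 0.58]
side_fence 0.85 ((502.1383056640625, 154.79803466796875), (138.48114013671875, 21.280963897705078), 12.112147331237793) tip [array([0.5032, 0.1545, 0.012 ])] [0.64]
board 0.79 ((518.293701171875, 83.00630187988281), (240.62417602539062, 260.6786804199219), 11.643375396728516) tip [array([0.5208, 0.0818, 0.    ])] [0.63]
[(array([434.7, 255.3]), 0.8, array([ 0.6022, -0.235 ,  0.    ])), (array([486. , 299.3]), 0.67, array([ 0.5021, -0.3651,  0.    ])), (array([420.9, 308.9]), 0.66, array([ 0.468 , -0.2049,  0.    ]))]
```

View pics/cropA.png

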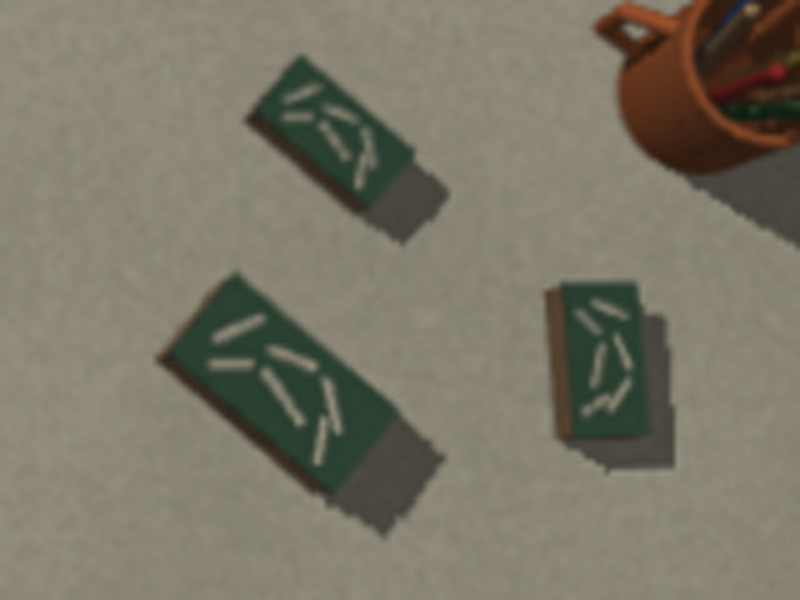

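```bash
python3 -c "
import cv2;i=cv2.imread('pics/cropF.png');cv2.imwrite('pics/cropF2.png',cv2.resize(i,(640,594)))"
```

```text
(no output)
```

View pics/cropF2.png

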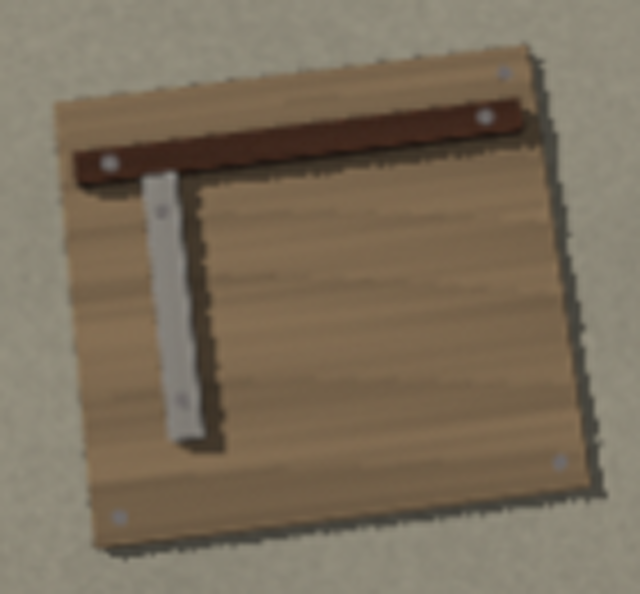

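Crop A shows the largest block, about 95x46 mm on its green face. B and C are about 67x31 mm, so A is the one meant. In the board crop, the fences meet at the upper left of the inner area, and the board's yaw is about 11.6°. Now I'll approach above A.

>>> {"fn": "step_arm", "kwargs": {"motion": [[8.5,-51.4,-50.0,9.5,0,0,99.8],[8.5,-51.4,-50.0,9.5,0,0,99.8],[8.5,-51.4,-50.0,9.5,0,0,99.8],[8.5,-51.4,-50.0,9.5,0,0,99.8],[8.5,-51.4,-50.0,9.5,0,0,99.8],[8.5,-51.4,-50.0,9.5,0,0,99.8],[8.5,-51.4,-50.0,9.5,0,0,99.8],[8.5,-51.4,-50.0,9.5,0,0,99.8],[8.5,-51.4,-50.0,9.5,0,0,99.8],[8.5,-51.4,-50.0,9.5,0,0,99.8],[8.5,-51.4,-50.0,9.5,0,0,99.8],[8.5,-51.4,-50.0,9.5,0,0,99.8],[8.5,-51.4,-50.0,9.5,0,0,99.8],[8.5,-51.4,-50.0,9.5,0,0,99.8],[8.5,-51.4,-50.0,9.5,0,0,99.8],[8.5,-51.4,-50.0,9.5,0,0,99.8],[8.5,-51.4,-50.0,9.5,0,0,99.8],[8.5,-51.4,-50.0,9.5,0,0,99.8],[8.5,-51.4,-50.0,9.5,0,0,99.8],[8.5,-51.4,-50.0,9.5,0,0,99.8]], "grip_force": 30}}

```text
clock: 2.72
tool_pos: [0.4703, -0.2083, 0.1499]
orientation: [-0.001, 0.893, 0.45, -0.0]
ft_force: [-0.4, 0.3, -0.2]
grip_width: 0.0852
grip_force: 0.0
```

```bash
python3 - <<'E'
from h import *
snap('side','s1',(280,200,480,350),4)
print(proj('side',(.4703,-.2083,.042)))
E
```

```text
[352.56542289 325.38598761]
```

View pics/s1.png

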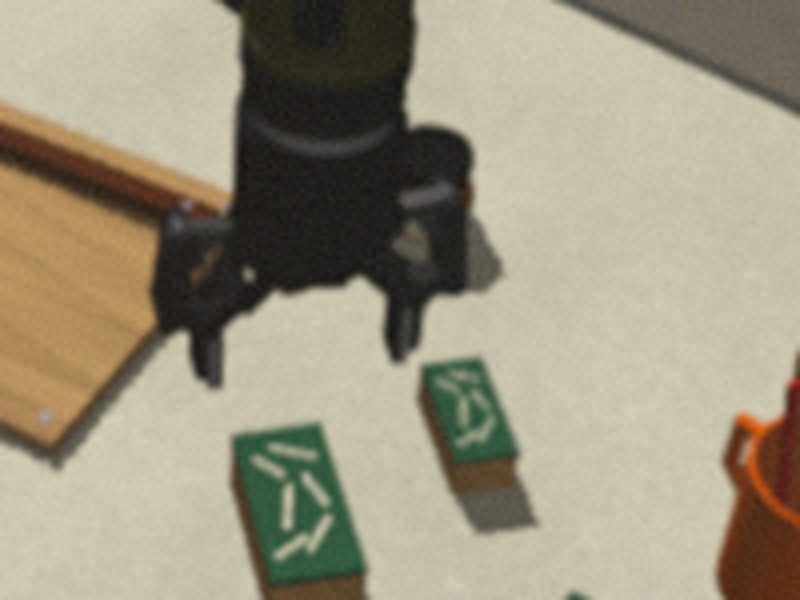

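The side crop shows the open fingers straddling above block A, whose top is centred near full-frame (354,326). The projected TCP, (352.6,325.4), agrees, so I'll descend and grip.

>>> {"fn": "step_arm", "kwargs": {"motion": [[8.5,0,0,3,0,0,0],[8.5,0,0,6,0,0,0],[8.5,0,0,9,0,0,0],[8.5,0,0,11,0,0,0],[8.5,0,0,11.9,0,0,0],[8.5,0,0,11.9,0,0,0],[4,0,0,11.9,0,0,0],[4,0,0,11.9,0,0,0],[4,0,0,11.9,0,0,0],[4,0,0,11.9,0,0,0],[4,0,0,11.9,0,0,0],[4,0,0,11.9,0,0,0],[4,0,0,11.9,0,0,0],[4,0,0,11.9,0,0,0]], "grip_force": 40}}

```text
clock: 3.93
tool_pos: [0.4724, -0.2086, 0.0332]
orientation: [0.001, 0.893, 0.451, 0.002]
ft_force: [-0.2, 0.7, 7.0]
grip_width: 0.0492
grip_force: 42.5
```

>>> {"fn": "step_arm", "kwargs": {"motion": [[4,0,0,-3,0,0,0],[4,0,0,-6,0,0,0],[4,0,0,-8,0,0,0],[4,27.7,-11.5,-8,0,0,-48],[4,27.7,-11.5,-8,0,0,-48],[4,27.7,-11.5,-8,0,0,-48],[4,27.7,-11.5,-8,0,0,-48],[4,27.7,-11.5,-8,0,0,-48],[4,27.7,-11.5,-8,0,0,-48],[4,27.7,-11.5,-8,0,0,-48],[4,27.7,-11.5,-8,0,0,-48],[4,27.7,-11.5,-8,0,0,-48],[4,27.7,-11.5,-8,0,0,-48],[4,27.7,-11.5,-8,0,0,-48],[4,27.7,-11.5,-8,0,0,-48]], "grip_force": 40}}

```text
clock: 5.18
tool_pos: [0.542, 0.0815, 0.1113]
orientation: [-0.0, 0.633, 0.774, -0.0]
ft_force: [0.1, -0.2, -1.4]
grip_width: 0.049
grip_force: 42.6
```

```bash
python3 - <<'E'
from h import *
a=cams.capture('side');b=cams.capture('top')
a=a[150:330,190:370];b=b[200:350,220:400]
a=cv2.resize(a,(400,400),interpolation=2);b=cv2.resize(b,(400,333),interpolation=2)
c=np.zeros((400,800,3),np.uint8);c[:,:400]=a;c[:333,400:]=b
cv2.imwrite('pics/s2.png',c[...,::-1]); s=read_state()
print(s['tool_pos'],R.from_quat(np.roll(s['orientation'],-1)).as_matrix(),s['ft_force'])
E
```

```text
[0.54229293 0.08161644 0.11136169] [[-1.98149122e-01  9.80171826e-01 -3.41222070e-04]
 [ 9.80171877e-01  1.98149062e-01 -2.02747760e-04]
 [-1.31114809e-04 -3.74630567e-04 -9.99999921e-01]] [-0.09437611  0.83808782 -0.78920718]
```

View pics/s2.png

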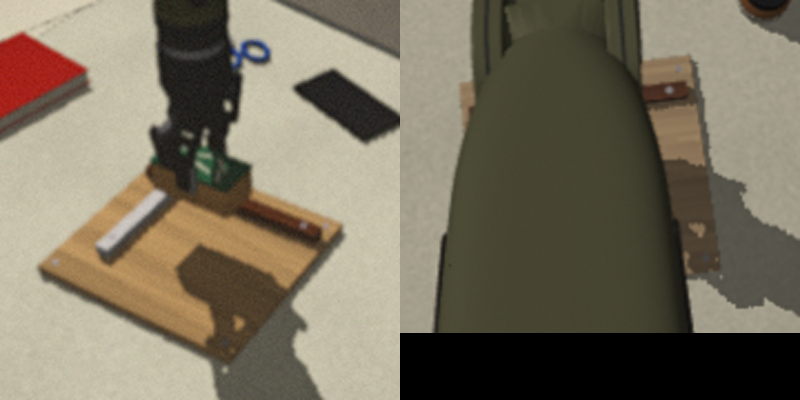

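The side view shows the block held level above the board, just inside both fences, and the arm hides it from the top camera. Now I'll lower it gently.

>>> {"fn": "step_arm", "kwargs": {"motion": [[4,0,0,3,0,0,0],[4,0,0,5,0,0,0],[4,0,0,5.8,0,0,0],[4,0,0,6.2,0,0,0],[4,0,0,6.4,0,0,0],[4,0,0,6.5,0,0,0],[4,0,0,6.6,0,0,0],[4,0,0,6.6,0,0,0]]}}

```text
clock: 5.95
tool_pos: [0.5434, 0.0832, 0.0461]
orientation: [0.001, 0.632, 0.775, 0.001]
ft_force: [-0.1, -0.1, -1.9]
grip_width: 0.0489
grip_force: 42.6
```

>>> {"fn": "step_arm", "kwargs": {"motion": [[4,0,0,0.1,0,0,0],[4,0,0,0.2,0,0,0],[4,0,0,0.2,0,0,0]]}}

```text
clock: 6.2
tool_pos: [0.5434, 0.0832, 0.0452]
orientation: [0.001, 0.632, 0.775, 0.001]
ft_force: [-2.9, -0.5, 8.7]
grip_width: 0.0489
grip_force: 43.8
```

Contact. I'll ease off a little and slide towards the far fence.

>>> {"fn": "step_arm", "kwargs": {"motion": [[4,0,0,-0.07,0,0,0],[4,0,0.4,-0.07,0,0,0],[4,0,0.8,-0.07,0,0,0],[4,0,1.2,-0.07,0,0,0],[4,0,1.5,-0.07,0,0,0],[4,0,1.6,-0.07,0,0,0],[4,0,1.6,-0.07,0,0,0]]}}

```text
clock: 6.78
tool_pos: [0.5591, 0.0865, 0.0452]
orientation: [0.001, 0.632, 0.775, 0.001]
ft_force: [-2.2, 0.0, 6.7]
grip_width: 0.0493
grip_force: 43.5
```

>>> {"fn": "step_arm", "kwargs": {"motion": [[4,0,0.1,-0.05,0,0,0],[4,0,0.2,-0.05,0,0,0],[4,0,0.3,-0.05,0,0,0],[4,0,0.3,-0.05,0,0,0]]}}

```text
clock: 7.12
tool_pos: [0.5615, 0.087, 0.0453]
orientation: [0.0, 0.632, 0.775, 0.0]
ft_force: [-2.6, -0.2, 5.5]
grip_width: 0.0491
grip_force: 43.6
```

>>> {"fn": "step_arm", "kwargs": {"motion": [[4,0,0.1,0,0,0,0],[4,0,0.2,0,0,0,0],[4,0,0.3,0,0,0,0],[4,0,0.3,0,0,0,0]]}}

```text
clock: 7.45
tool_pos: [0.5645, 0.0876, 0.0453]
orientation: [0.0, 0.632, 0.775, 0.0]
ft_force: [-1.0, 0.0, 5.8]
grip_width: 0.0489
grip_force: 43.5
```

>>> {"fn": "step_arm", "kwargs": {"motion": [[4,0,0.1,0,0,0,0],[4,0,0.2,0,0,0,0],[4,0,0.3,0,0,0,0],[4,0,0.3,0,0,0,0]]}}

```text
clock: 7.78
tool_pos: [0.5666, 0.088, 0.0453]
orientation: [-0.0, 0.632, 0.775, -0.0]
ft_force: [-2.9, -0.1, 8.3]
grip_width: 0.0491
grip_force: 43.7
```

>>> {"fn": "step_arm", "kwargs": {"motion": [[4,0,0.1,-0.03,0,0,0],[4,0,0.2,-0.03,0,0,0],[4,0,0.2,-0.03,0,0,0]]}}

```text
clock: 8.03
tool_pos: [0.5667, 0.088, 0.0454]
orientation: [-0.001, 0.632, 0.775, -0.002]
ft_force: [-7.4, -2.6, 10.3]
grip_width: 0.0492
grip_force: 44.0
```

```bash
python3 - <<'E'
from h import *
snap('side','s3',(200,180,360,300),5); s=read_state(); print(s['tool_pos'],s['ft_force'],s['wrist_torque'])
E
```

```text
[0.56673262 0.08803369 0.04534019] [-6.16695687 -2.02948626  9.60391259] [-0.28299788  1.31051442  0.19176553]
```

View pics/s3.png

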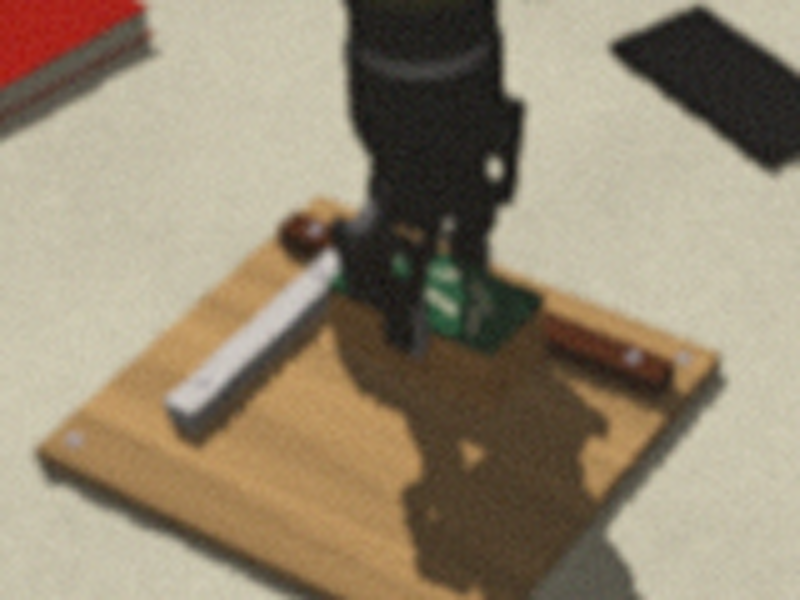

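The block's long side now meets the far fence with about 5 N, and there is still a gap to the aluminium fence at crop (335,265). I'll slide it along to the side fence next.

>>> {"fn": "step_arm", "kwargs": {"motion": [[4,0.4,0,-0.1,0,0,-0.3],[4,0.8,0,-0.1,0,0,-0.3],[4,1.2,0,-0.1,0,0,-0.3],[4,1.5,0,-0.1,0,0,-0.3],[4,1.5,0,-0.1,0,0,-0.3]]}}

```text
clock: 8.5
tool_pos: [0.5638, 0.1024, 0.0454]
orientation: [-0.001, 0.63, 0.776, -0.002]
ft_force: [-5.7, -4.0, 4.9]
grip_width: 0.0492
grip_force: 43.4
```

```bash
python3 - <<'E'
from h import *
s=read_state(); print(s['tool_pos'],s['ft_force'],s['wrist_torque'],s['orientation'])
E
```

```text
[0.56384961 0.1024208  0.04541628] [-5.73546992 -4.03792919  4.92285694] [-0.61963229  1.01110468 -0.22024444] [-7.66489939e-04  6.30468685e-01  7.76211112e-01 -2.22683975e-03]
```

>>> {"fn": "step_arm", "kwargs": {"motion": [[4,0.1,0,0,0,0,0.1],[4,0.2,0,0,0,0,0.1],[4,0.3,0,0,0,0,0.1],[4,0.4,0,0,0,0,0.1],[4,0.4,0,0,0,0,0.1]]}}

```text
clock: 8.92
tool_pos: [0.5631, 0.1058, 0.0454]
orientation: [-0.001, 0.631, 0.776, -0.002]
ft_force: [-4.8, -4.2, 5.4]
grip_width: 0.0488
grip_force: 43.4
```

```bash
python3 - <<'E'
from h import *
s=read_state(); print(s['tool_pos'],s['ft_force'],s['wrist_torque'],s['orientation'])
E
```

```text
[0.56311635 0.1058474  0.04541255] [-4.83343603 -4.20117977  5.3581203 ] [-0.8169779   0.95468485 -0.01823913] [-5.04874542e-04  6.31051364e-01  7.75737005e-01 -2.45360734e-03]
```

>>> {"fn": "step_arm", "kwargs": {"motion": [[4,0.1,0,0,0,0,0],[4,0.2,0,0,0,0,0],[4,0.3,0,0,0,0,0],[4,0.3,0,0,0,0,0]]}}

```text
clock: 9.25
tool_pos: [0.5628, 0.1072, 0.0455]
orientation: [0.001, 0.631, 0.776, -0.004]
ft_force: [-3.9, -8.9, 5.9]
grip_width: 0.0494
grip_force: 43.3
```

```bash
python3 - <<'E'
from h import *
s=read_state(); print(s['tool_pos'],s['ft_force'],s['wrist_torque'],s['orientation'])
for q in([.001,.893,.451,.002],[.001,.632,.775,.001],s['orientation']):
  q=np.array(q);q/=np.linalg.norm(q)
  print(np.degrees(R.from_quat(np.roll(q,-1)).as_matrix()[2]))
M=R.from_quat(np.roll(s['orientation'],-1)).as_matrix();print(np.degrees(np.arctan2(M[1,1],M[0,1])),M.T@s['ft_force'],M.T@s['wrist_torque'])
E
```

```text
[0.56283701 0.10718353 0.04550199] [-3.93701464 -8.85013122  5.87286924] [-1.6588577   0.92218306  0.11517585] [ 0.00094523  0.63123082  0.77558595 -0.00363241]
[  0.15284905   0.20551613 -57.29520704]
[-1.63857573e-02  1.61222101e-01 -5.72955503e+01]
[ -0.34675351  -0.25446034 -57.29416516]
11.716596015343129 [-7.90148353 -5.67821413 -5.79999504] [ 1.23915312 -1.43752257 -0.11629419]
```

Both fences are in contact, at about 5.7 N on the far one and 7.9 N on the side one. I'll take out the roughly 0.5° the tool has leaned, so the block sits flat, and press down a touch.

>>> {"fn": "step_arm", "kwargs": {"motion": [[4,0,0,0.05,-0.2,0.2,0],[4,0,0.03,0.1,-0.4,0.4,0],[4,0,0.06,0.1,-0.5,0.6,0],[4,0,0.06,0.1,-0.5,0.6,0],[4,0,0.06,0.1,-0.5,0.6,0],[4,0,0.06,0.1,-0.5,0.6,0]]}}

```text
clock: 9.75
tool_pos: [0.5627, 0.1071, 0.0452]
orientation: [-0.001, 0.631, 0.776, 0.003]
ft_force: [-7.2, -9.2, 11.9]
grip_width: 0.0493
grip_force: 44.3
```

```bash
cat >> h.py <<'E'
def rep():
  s=read_state(); M=R.from_quat(np.roll(s['orientation'],-1)).as_matrix()
  print(s['clock'],s['tool_pos'],'F',M.T@s['ft_force'],'T',M.T@s['wrist_torque'],'up',np.degrees(M[2,:2]),'yaw',np.degrees(np.arctan2(M[1,1],M[0,1])))
E
python3 -c "
from h import *
rep()"
```

```text
9.75 [0.56272696 0.1070788  0.04522763] F [ -7.4969598   -8.90039404 -11.96762898] T [ 1.93364205 -1.6107079  -0.22568194] up [0.25408953 0.19524105] yaw 11.711647345801559
```

>>> {"fn": "step_arm", "kwargs": {"motion": [[4,0,0,-0.02,0,0,-0.15],[4,0,0,-0.02,0,0,-0.15],[4,0,0,-0.02,0,0,-0.15],[4,0,0,-0.02,0,0,-0.15],[4,0,0,-0.02,0,0,-0.15],[4,0,0,-0.02,0,0,-0.15]]}}

```text
clock: 10.25
tool_pos: [0.5627, 0.1071, 0.0452]
orientation: [-0.001, 0.631, 0.776, 0.003]
ft_force: [-5.5, -8.0, 11.1]
grip_width: 0.0491
grip_force: 44.1
```

```bash
python3 -c "
from h import *
rep()
snap('side','s4',(210,190,340,287),6); rep()"
```

```text
10.25 [0.56268269 0.10706005 0.04520859] F [ -6.65690721  -7.03184077 -11.15150479] T [ 1.81874377 -1.57975204  0.1895213 ] up [0.26205232 0.18551505] yaw 11.801104404596531
10.3 [0.56270932 0.10705072 0.04521792] F [ -6.90790769  -8.71378406 -11.19520462] T [ 1.7946057  -1.54940098  0.09454831] up [0.26013736 0.1868935 ] yaw 11.802362538267932
```

View pics/s4.png

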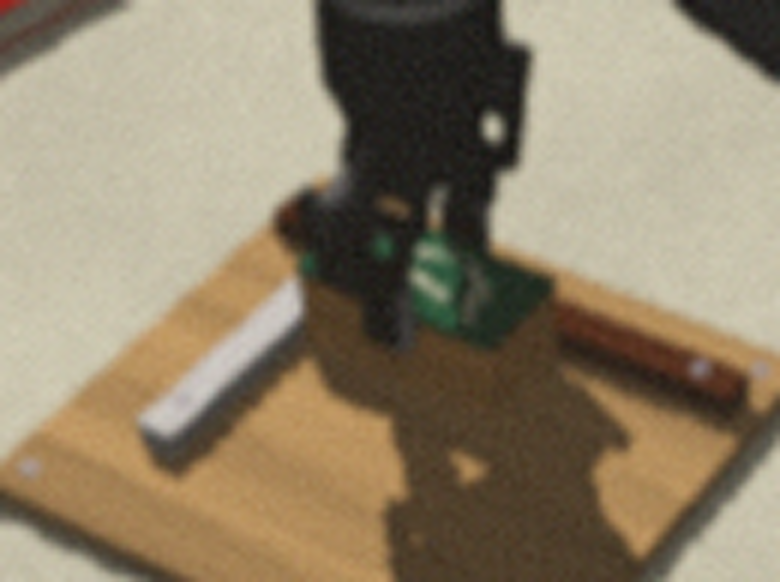

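The end of the block abuts the aluminium fence, around crop (303,300), and its long side lies along the dark fence. As a last check, I'll push slightly more and confirm it doesn't move.

>>> {"fn": "step_arm", "kwargs": {"motion": [[4,0.07,0.02,0,0,0.1,0.04],[4,0.07,0.02,0,0,0.1,0.04],[4,0.07,0.02,0,0,0.1,0.04],[4,0.07,0.02,0,0,0.1,0.04],[4,0.07,0.02,0,0,0.1,0.04],[4,0.07,0.02,0,0,0.1,0.04]]}}

```text
clock: 10.8
tool_pos: [0.5628, 0.1071, 0.0452]
orientation: [-0.001, 0.631, 0.776, 0.003]
ft_force: [-8.0, -11.6, 11.4]
grip_width: 0.0489
grip_force: 44.2
```

```bash
python3 -c "
from h import *
rep()"
```

```text
10.8 [0.56276037 0.10708112 0.04522729] F [ -9.61982589 -10.16339002 -11.43654404] T [ 1.87074827 -1.96979095  0.03288316] up [0.27358213 0.1732007 ] yaw 11.763310491611982
```

The extra push moved it by less than 0.1 mm. It now pushes about 10 N on each fence, with close to zero yaw moment, so the block is seated. I'll hand in the job.

```bash
python3 -c "
from h import *
print(job.sign_off())"
```

```text
the job is handed in; nothing more can be done
None
```

The 50 x 100 mm green-topped block sits in the corner against both fences, and the gripper is still holding it with about 10 N on each fence; the job is handed in, with the pencil cup, ink jar and sketchbook left alone.

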